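# Clear the sewing table: notions back with their own kind

## Robot

A 6-joint arm with a two-finger parallel gripper is mounted at the origin on the work surface. World frame = base frame: x ahead of the robot, y to its left, z up, the work surface at z = 0. Lengths are in mm, angles in degrees, forces in N, time in s.
With the tool pointing down it reaches from about 300 to 850 mm from the base axis. Payload 4.2 kg.
Tool frame: the origin (TCP) lies midway between the tips of the shut fingers; the grasp point (between the pads) lies 19 mm behind it; z points along the fingers, y is the line along which they close (so a half turn about z gives the same grasp; the last joint's range is limited). The gripper opens to 91 mm and grips with 3 to 60 N. Pads are 32 mm wide; open, the fingers measure 118 mm over their backs; the gripper's body (76 mm by 178 mm) begins 60 mm behind the grasp point.
Start: joints at [64.515, 18.312, 89.639, -0, 72.044, -1.146], TCP at [236.985, 523.913, 183.176] pointing down, gripper open.
Joint ranges: [-177.97, 177.97], [-48.28, 115.42], [12.27, 149.76], [-77.06, 257.06], [2.81, 150.46], [-146.56, 146.56]. Speed limits (degrees/s): [147.25, 147.25, 180, 180, 180, 180].

## Interface

Orientations are given as [roll, pitch, yaw] about the fixed x, y, z axes, in that order (R = Rz(yaw) Ry(pitch) Rx(roll)).
In Python, from workcell import env gives the robot as it stands.
- The arm moves only by the shell command python3 -m jog 'ROWS' [FORCE]. ROWS is a JSON object of lists of equal length, an entry for each row: "jaw": the finger opening in mm, from 0 to 91.2; "slide": the shift along the tool's x, y, z in units of 30 mm (1.0 is 30 mm), a list of three; "spin": the turn about the tool's z in units of 8 degrees (1.0 is 8 degrees). In form: {"jaw": [jaw, ...], "slide": [[dx, dy, dz], ...], "spin": [spin, ...]}. A call has 1 to 10 rows; each row shifts and turns the commanded pose from where the row before left it, along the tool's axes as they then stand; what a row does not reach is not made up. A row lasts 1/10 s, in which the tool goes at most 50 mm and 8.59 degrees, less where a joint would pass 70% of its speed; a pose out of reach is approached as far as the arm can. A call is refused whole if a number of a shift passes 1 or a number of a turn 1, either way. A call with a gripper value outside its range is refused whole. The fingers move at their own pace and stop on an object; FORCE is the grip in N (left out, the last holds). Time passes only in rows, so rows that do not move let the fingers close. It gives the time, the measured TCP pose, the force, the opening and the grip force at its end, in the units of the state.
- env.state(): the state, without advancing time (a new reading comes with each control period).
- env.grab_frame(name): name is "scene" or "top"; returns the picture (384x512x3 uint8, red, green, blue); there is no depth.
- env.camera_model(name): a dict with "fx", "fy", "cx", "cy" (pixels), "camera_from_world" (4x4, takes a point from world to camera coordinates). Camera axes: x right, y up, looking along -z (the intrinsics and any distortion apply to the point x, -y, -z); pixel columns grow to the right and rows downward; lengths in mm; the calibration is good to about 2 mm. A picture is of the moment at which its call begins. camera_model takes no time and is no camera call.
- env.job_done(): hands the job in; it is judged then, once.
The state is a dict: "time_s": time; "qpos": joint angles; "qvel": joint speeds; "effort": joint torques, N m; "ee_pos": TCP position; "ee_rot": TCP orientation; "force": force on the tool from outside, world axes, zero at the start; "torque": the same for the moment, N m; "gripper_width": finger opening in mm; "gripper_force": force on a finger pad.
Only numpy, scipy, OpenCV 4.12 (cv2) and the standard library are available. Lean on these libraries where they do the work, as an engineer would, in place of code of your own. Each camera call takes 0.05 s, during which the arm holds its last target. There are 200 camera calls.

## Task

Clear the loose notions off the cutting mat: put each one away in the tray that already holds its own kind - both thread spools standing upright in the tray of spools, both metal bobbins lying flat in the tray of bobbins, and the brass thimble mouth down in the tray of thimbles. Every piece must stand on the floor of its tray beside the stock, not on top of it or on a wall. Leave the dish of pins and the shears where they lie.

Things in the scene. Friction and masses are not known exactly. Their poses are not given: they have to be found in the camera images.
- spool_a: Thread spool standing upright: turned beech flanges with off-white thread between them, 34 mm across the two flanges (each about 5 to 8 mm thick), 28 mm across the thread, 48 mm tall, about 35 g. Origin: centre of its underside; z up along its axis. The two loose spools are alike.
- spool_b: Thread spool standing upright: turned beech flanges with off-white thread between them, 34 mm across the two flanges (each about 5 to 8 mm thick), 28 mm across the thread, 48 mm tall, about 35 g. Origin: centre of its underside; z up along its axis. The two loose spools are alike.
- bobbin_a: Metal machine bobbin lying flat: disc of bright aluminium with thread wound inside, 26 mm in diameter, 11 mm tall, about 14 g, a small dark hole in the middle of its top. Origin: centre of its underside; z up along its axis. The two loose bobbins are alike.
- bobbin_b: Metal machine bobbin lying flat: disc of bright aluminium with thread wound inside, 26 mm in diameter, 11 mm tall, about 14 g, a small dark hole in the middle of its top. Origin: centre of its underside; z up along its axis. The two loose bobbins are alike.
- thimble: Brass thimble standing mouth down with its domed end up, dimpled sides: 20 mm across the 2 mm high rim at the bottom, sides tapering from 19 mm just above the rim to 17 mm at 19 mm height, then the dome; 25 mm tall in all, about 16 g. Origin: centre of its underside (the mouth); z up along its axis.
- tray_spools: Plywood tray, fixed, 106 (x) by 156 (y) mm, 24 mm high, walls and floor 4 mm thick. Origin: centre of its underside, on the table. x points from its empty half to its stocked half, roughly away from the robot; z up. Stock: a row of three fixed standing spools like the loose ones centred at x = 29 mm and y = -50, 0, 50 mm; the floor at x below 10 mm is empty.
- tray_bobbins: Plywood tray, fixed, 106 (x) by 156 (y) mm, 24 mm high, walls and floor 4 mm thick. Origin: centre of its underside, on the table. x points from its empty half to its stocked half, roughly away from the robot; z up. Stock: a row of five fixed bobbins lying flat centred at x = 31 mm and y = -58, -29, 0, 29, 58 mm; the floor at x below 15 mm is empty.
- tray_thimbles: Plywood tray, fixed, 106 (x) by 156 (y) mm, 24 mm high, walls and floor 4 mm thick. Origin: centre of its underside, on the table. x points from its empty half to its stocked half, roughly away from the robot; z up. Stock: a row of four fixed thimbles standing mouth down centred at x = 31 mm and y = -51, -17, 17, 51 mm; the floor at x below 18 mm is empty.
- pin_dish: Bystander to be left alone: round black magnetic pin dish, 58 mm across, 12 mm high, with bead-headed pins in it up to 15 mm high, loose, standing somewhere among the things to sort. Origin: centre of its underside.
- shears: Bystander to be left alone: tailor's shears with black bows and the blades in a brown leather sheath, 245 mm long and up to 102 mm wide over the bows, 16 mm high, loose, lying to the right. Origin: on the table below the pivot; x points along the blades to the tip (105 mm away), the bows reach 140 mm to -x.

How it is judged:
By the outcome, as a careful person would: the job done as asked, in the order asked, and still so for the second after the job is handed in, with the robot touching nothing.
It also fails if it takes over 102 s, if anything falls off the work surface, if the arm or the gripper's body presses on something with over 40 N, if the wrist force passes 120 N, or if a joint passes its speed limit or range.

## Working session

There is one attempt and no reset: what is moved stays moved. The work goes in short steps, Python scripts to look and compute and a shell command to move; the robot and the scene stay as the last step left them, time stands still between calls to the robot, and variables do not carry over. Pictures are saved under pics/ and viewed, at most 15 in all, crops included, and the job is handed in when it is done.

```bash
mkdir -p pics; ls; python3 - <<'E'
from workcell import env
import cv2
print({k:v for k,v in env.state().items()})
for n in("scene","top"):
    im=env.grab_frame(n); cv2.imwrite(f"pics/{n}0.png",im[:,:,::-1])
    m=env.camera_model(n); print(n,m)
E
```

```text
pics
{'time_s': 0.0, 'qpos': array([ 6.45158694e+01,  1.83490517e+01,  8.97082921e+01, -2.47699214e-03,
        7.20422797e+01, -1.14674725e+00]), 'qvel': array([-0.00596874, -0.02334994, -0.03668518,  0.01390805, -0.04832693,
       -0.00260353]), 'effort': array([ 4.80299477e-04, -4.12464738e+01, -2.31971920e+01,  7.29435543e-02,
        4.55359078e-02, -1.30653571e-04]), 'ee_pos': array([236.73776788, 523.37796987, 182.33349898]), 'ee_rot': array([-1.79900349e+02,  3.60738535e-04,  1.55663383e+02]), 'force': array([ 0.66610173,  0.73610526, -0.69773811]), 'torque': array([0.01086042, 0.01178967, 0.02909167]), 'gripper_force': 0.0, 'gripper_width': 91.77197316349735}
scene {'fx': 409.0096991799135, 'fy': 409.0096991799135, 'cx': 256.70414384137376, 'cy': 188.13989321664147, 'camera_from_world': array([[ 2.64010650e-01,  9.64467338e-01, -1.00564083e-02,
        -1.12295549e+02],
       [-7.75099842e-01,  2.18355914e-01,  5.92908871e-01,
         3.97998972e+02],
       [ 5.74037116e-01, -1.48739536e-01,  8.05206768e-01,
        -1.32017254e+03],
       [ 0.00000000e+00,  0.00000000e+00,  0.00000000e+00,
         1.00000000e+00]])}
top {'fx': 369.52211777187296, 'fy': 369.52211777187296, 'cx': 255.30775068111987, 'cy': 194.79124147687128, 'camera_from_world': array([[-9.02203950e-03, -9.99442024e-01,  3.21596621e-02,
        -4.66285239e+01],
       [ 9.97485065e-01, -6.73403891e-03,  7.05563439e-02,
        -5.12184874e+02],
       [-7.03004107e-02,  3.27153448e-02,  9.96989247e-01,
        -1.13677120e+03],
       [ 0.00000000e+00,  0.00000000e+00,  0.00000000e+00,
         1.00000000e+00]])}
```

View pics/top0.png

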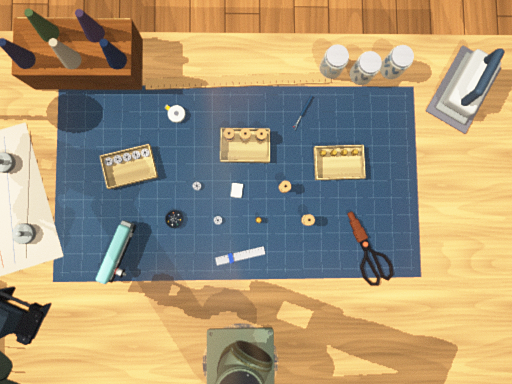

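View pics/scene0.png

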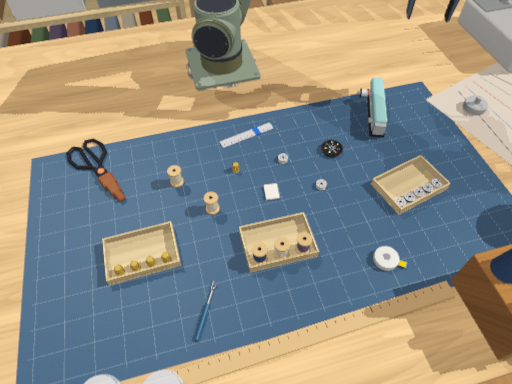

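The top view shows the spools at about (285,186) and (308,220), bobbins at (196,185) and (218,220), and the thimble at (258,220). The trays are at (129,166) bobbins, (245,145) spools and (340,162) thimbles. The dish is at (174,219) and the shears are on the right. The scene view agrees.

```bash
cat > h.py <<'E'
import numpy as np, cv2
from workcell import env
M={n:env.camera_model(n) for n in("top","scene")}
def ray(n,u,v):
    m=M[n];R=m["camera_from_world"][:3,:3];t=m["camera_from_world"][:3,3]
    d=R.T@np.array([(u-m["cx"])/m["fx"],-(v-m["cy"])/m["fy"],-1.]);return -R.T@t,d
def at(n,u,v,z):
    c,d=ray(n,u,v);return (c+d*(z-c[2])/d[2])[:2]
def proj(n,p):
    m=M[n];T=m["camera_from_world"];c=T[:3,:3]@np.array(p,float)+T[:3,3]
    return m["cx"]+m["fx"]*c[0]/-c[2], m["cy"]-m["fy"]*c[1]/-c[2]
def comps(im,amin=15):
    hsv=cv2.cvtColor(im,cv2.COLOR_RGB2HSV);h,s,v=cv2.split(hsv)
    blue=((h>95)&(h<125)&(s>100)).astype(np.uint8)
    non=(1-blue)
    n,lab,st,ce=cv2.connectedComponentsWithStats(non,connectivity=4)
    return [(st[i],ce[i],lab==i) for i in range(1,n) if amin<st[i][4]<5000]
E
python3 - <<'E'
from h import *
for n in M:
    im=cv2.imread(f"pics/{n}0.png")[:,:,::-1].copy()
    print(n)
    for s,c,m in comps(im):
        r=cv2.minAreaRect(np.argwhere(m)[:,::-1].astype(np.float32))
        print(s, c.round(1), at(n,*c,0).round(0), np.round(r[0],1),np.round(r[1],1),round(r[2],1))
t=cv2.imread("pics/top0.png")
a=cv2.resize(t[115:240,90:250],None,fx=5,fy=5,interpolation=cv2.INTER_CUBIC)[:600]
cv2.imwrite("pics/c1.png",a)
b=cv2.resize(t[120:235,215:375],None,fx=5,fy=5,interpolation=cv2.INTER_CUBIC)
cv2.imwrite("pics/c2.png",b)
E
```

```text
top
[320  89   8   4  17] [323.4  90.5] [ 853. -277.] [323.6  90.3] [7.5 2.7] 14.0
[377  90  36  28 132] [400.8 101.1] [ 818. -531.] [395.3 105.7] [27.1 32.6] 80.5
[94 92 17  5 26] [102.   93.8] [840. 436.] [102.   93.6] [15.9  3.9] 11.3
[298 100   5  11  21] [300.4 104. ] [ 808. -200.] [301.  104.6] [10.4  3.3] 74.1
[164 104  27  20 350] [176.2 112.8] [778. 200.] [177.  113.5] [19. 26.] 90.0
[292 115  11  16  58] [296.9 122.5] [ 747. -188.] [297.5 122.5] [ 5.  16.3] 35.0
[272 131   8  13  45] [274.8 137.6] [ 697. -116.] [274.2 137.9] [12.5  6.7] 63.4
[272 142   5   8  21] [274. 145.] [ 673. -113.] [274.1 145.2] [6.8 3.9] 76.0
[  98  143   62   47 2020] [128.3 166.4] [606. 350.] [128.8 168.2] [41.3 54.9] 76.8
[ 313  144   54   37 1877] [339.1 162. ] [ 617. -322.] [339.2 161.9] [36.  52.7] 87.8
[409 154   5   7  19] [411.6 156.8] [ 633. -560.] [411.8 156.7] [5.5 4.2] 33.7
[271 158   7   7  19] [273.9 161.7] [ 619. -112.] [273.4 162. ] [6.2 5.1] 59.0
[243 169   7  18  34] [247.  177.8] [568. -25.] [245.9 177.3] [ 5.4 16.9] 4.4
[ 82 170   3  10  19] [ 83.5 173.9] [582. 489.] [ 83.  174.
[... 3782 characters left out ...]
4  50  22 133] [349.2 273.4] [783. 110.] [350.8 274.8] [17.1 50.6] 78.7
[300 283  10   5  19] [304.6 285. ] [782.   8.] [304.5 285. ] [1.7 9.7] 76.0
[ 43 287  10   8  34] [ 46.9 290. ] [ 646. -524.] [ 47.1 289.2] [6.7 8.9] 63.4
[274 290  10   5  21] [278.3 292.1] [782. -50.] [278.5 292. ] [1.9 9.8] 74.1
[ 82 294   7   5  17] [ 85.1 295.7] [ 681. -445.] [ 85.2 295.3] [3.1 6.1] 56.3
[341 295  12  11  36] [347.2 300.6] [839.  82.] [347.4 301.9] [ 9.7 10. ] 40.6
[ 79 305  11   5  20] [ 84.2 306.6] [ 705. -448.] [ 83.9 307.1] [10.3  3.7] 8.1
[129 311   8   6  19] [131.9 312.9] [ 745. -353.] [132.2 312.4] [4.5 7.2] 63.4
[273 316  17   7  37] [280.7 319.1] [839. -63.] [281.  319.1] [ 2.1 17. ] 74.1
```

View pics/c1.png

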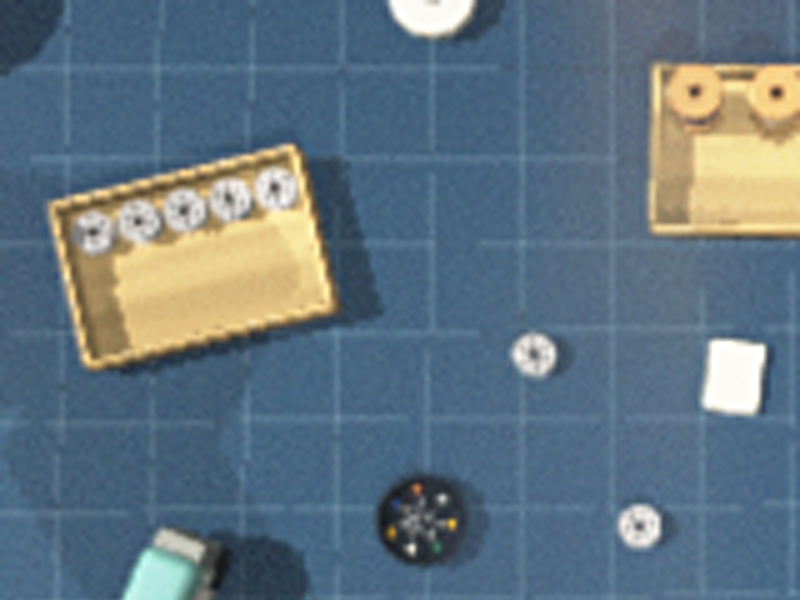

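View pics/c2.png

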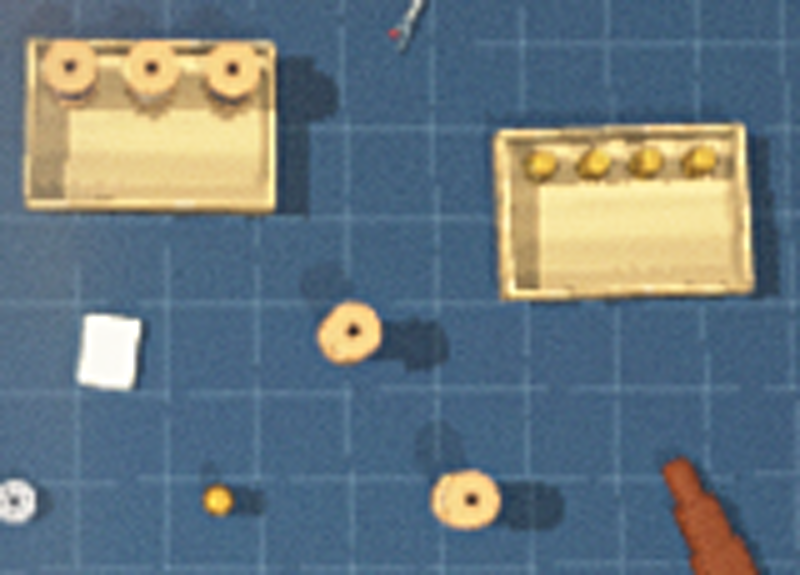

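The crops resolve everything: loose bobbins at crop1 (535,355) and (640,526), spool holes at crop2 (353,330) and (471,498), thimble at (218,500), and tray rims and stock rows clearly outlined.

```bash
cat > loc.py <<'E'
from h import *
O={1:(90,115),2:(215,120)}
def px(c,u,v): return (u+.5)/5-.5+O[c][0],(v+.5)/5-.5+O[c][1]
L={"bob_a":(1,535,355,11),"bob_b":(1,640,526,11),"sp_a":(2,353,330,48),"sp_b":(2,471,498,48),"th":(2,218,500,20)}
for k,(c,u,v,z) in L.items():
    p=at("top",*px(c,u,v),z); print(k,p.round(1),"r",np.hypot(*p).round(0),"scene px of base/top",np.round(proj("scene",[*p,0])),np.round(proj("scene",[*p,z])))
T={"bob":(1,[(52,205),(296,147),(337,310),(92,366)],[(93,232),(139,220),(185,210),(231,199),(277,187)],15,31),
 "sp":(2,[(27,40),(272,42),(274,210),(26,210)],[(70,67),(151,67),(232,68)],52,29),
 "th":(2,[(495,132),(744,127),(753,288),(505,297)],[(541,163),(594,162),(647,160),(701,159)],24,31)}
for k,(c,cor,st,z,xo) in T.items():
    C=np.array([at("top",*px(c,*q),24) for q in cor]); S=np.array([at("top",*px(c,*q),z) for q in st])
    print(k,"centre",C.mean(0).round(1),"sides",[np.linalg.norm(C[i]-C[i-3]).round(0) for i in range(4)])
    yd=S[0]-S[-1]; L=np.linalg.norm(yd); yd/=L; xd=np.array([yd[1],-yd[0]])
    e=C[0]-C[1]+C[3]-C[2]; e/=np.linalg.norm(e)
    print("  stock span",L.round(1),"yaw stock/corners",np.degrees(np.arctan2(-yd[0],yd[1])).round(1),np.degrees(np.arctan2(-e[0],e[1])).round(1),"centre from stock",(S.mean(0)-xo*xd).round(1))
E
python3 loc.py
```

```text
bob_a [542.5 133.1] r 559.0 scene px of base/top [320. 186.] [321. 183.]
bob_b [434.8  67.6] r 440.0 scene px of base/top [282. 159.] [283. 157.]
sp_a [ 537.3 -141.5] r 556.0 scene px of base/top [213. 209.] [211. 197.]
sp_b [ 434.1 -212.2] r 483.0 scene px of base/top [177. 182.] [174. 170.]
th [434.3 -58.9] r 438.0 scene px of base/top [236. 169.] [235. 165.]
bob centre [603.6 341.5] sides [np.float64(154.0), np.float64(106.0), np.float64(153.0), np.float64(104.0)]
  stock span 116.8 yaw stock/corners 13.9 13.2 centre from stock [604.6 343.1]
sp centre [669.5 -18.3] sides [np.float64(154.0), np.float64(107.0), np.float64(155.0), np.float64(108.0)]
  stock span 99.5 yaw stock/corners -0.4 -0.4 centre from stock [670.7 -18.8]
th centre [ 614.2 -317.3] sides [np.float64(159.0), np.float64(103.0), np.float64(158.0), np.float64(105.0)]
  stock span 102.1 yaw stock/corners 1.3 1.4 centre from stock [ 615.  -316.5]
```

```bash
python3 -m jog '{"jaw":[60,60,60,60,60,60,60,60,60,60],"slide":[[0,0,0],[0,0,0],[0,0,0],[0,0,0],[-0.45,-1,0.1],[-0.45,-1,0.1],[-0.45,-1,0.1],[-0.45,-1,0.1],[-0.45,-1,0.1],[-0.45,-1,0.1]],"spin":[-0.76,-0.76,-0.76,-0.76,0,0,0,0,0,0]}' 15
```

```text
time_s: 1.1
ee_pos: [318.1, 342.4, 164.7]
ee_rot: [-180.0, -0.0, 180.0]
force: [0.6, -0.0, 0.5]
gripper_width: 60.0
gripper_force: 0.0
```

```bash
python3 -m jog '{"jaw":[60,60,60,60,60,60,60,60,60,60],"slide":[[-0.45,-1,0.1],[-0.45,-1,0.1],[-0.45,-1,0.1],[-0.45,-1,0.1],[-0.45,-1,0.1],[-0.45,-1,0.1],[-0.45,-1,0.1],[-0.45,-1,0.1],[-0.45,-1,0.1],[-0.45,-1,0.1]],"spin":[0,0,0,0,0,0,0,0,0,0]}' 15
python3 -m jog '{"jaw":[60,60,60,60,60,60,60,60,60],"slide":[[-0.45,-1,0.1],[-0.45,-1,0.1],[-0.45,-1,0.1],[-0.45,-1,0.1],[-0.45,-1,0.1],[-0.45,-1,0.1],[-0.11,-0.13,0.1],[0,0,0],[0,0,0]],"spin":[0,0,0,0,0,0,0,0,0]}' 15
python3 - <<'E'
from workcell import env
import cv2
im=env.grab_frame("scene"); cv2.imwrite("pics/s1.png",cv2.resize(im[120:260,130:300],None,fx=4,fy=4)[:,:,::-1])
E
```

```text
time_s: 2.1
ee_pos: [452.9, 42.5, 134.8]
ee_rot: [180.0, -0.0, 180.0]
force: [0.7, 0.4, -0.2]
gripper_width: 59.9
gripper_force: 0.0
time_s: 3.0
ee_pos: [536.3, -139.2, 113.7]
ee_rot: [179.9, -0.1, 180.0]
force: [-0.4, 0.2, 0.0]
gripper_width: 60.0
gripper_force: 0.0
```

View pics/s1.png

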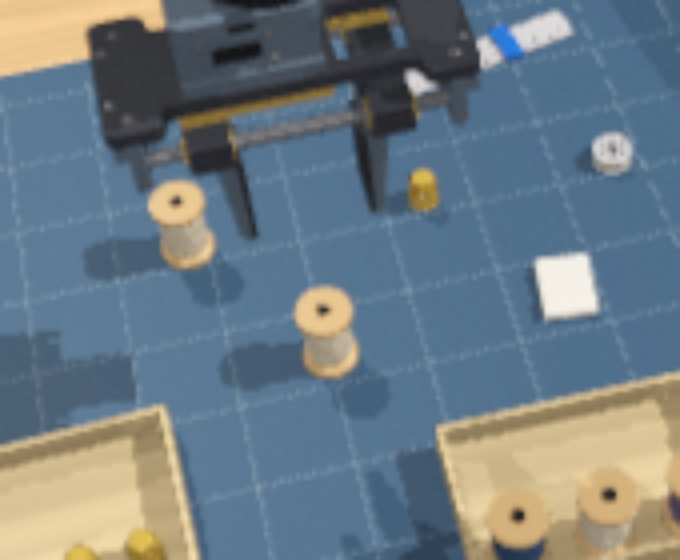

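The gripper hangs centred above spool_a, at crop (325,310). The finger tips' midpoint is near full-image pixel (208,175), as expected for that height.

```bash
python3 -m jog '{"jaw":[60,60,60,60,60],"slide":[[-0.03,-0.07,0.6],[0,0,0.9],[0,0,0.9],[0,0,0.5],[0,0,0]],"spin":[0,0,0,0,0]}' 15
python3 -m jog '{"jaw":[25,25,25,25,25,25],"slide":[[0,0,0],[0,0,0],[0,0,0],[0,0,0],[0,0,0],[0,0,0]],"spin":[0,0,0,0,0,0]}' 15
```

```text
time_s: 3.55
ee_pos: [535.8, -140.5, 25.4]
ee_rot: [179.9, -0.3, -179.9]
force: [-1.1, 1.4, 0.2]
gripper_width: 60.0
gripper_force: 0.0
time_s: 4.15
ee_pos: [538.0, -142.3, 27.3]
ee_rot: [-180.0, 0.0, 180.0]
force: [-0.5, -0.1, 0.8]
gripper_width: 25.2
gripper_force: 0.0
```

```bash
python3 - <<'E'
from workcell import env
import cv2
im=env.grab_frame("scene"); cv2.imwrite("pics/s2.png",cv2.resize(im[150:230,160:270],None,fx=6,fy=6)[:,:,::-1])
print(env.state()["gripper_width"],env.state()["gripper_force"],env.state()["ee_pos"])
E
```

```text
24.938694170074555 0.0 [ 537.99369976 -142.23362972   27.24883985]
```

View pics/s2.png

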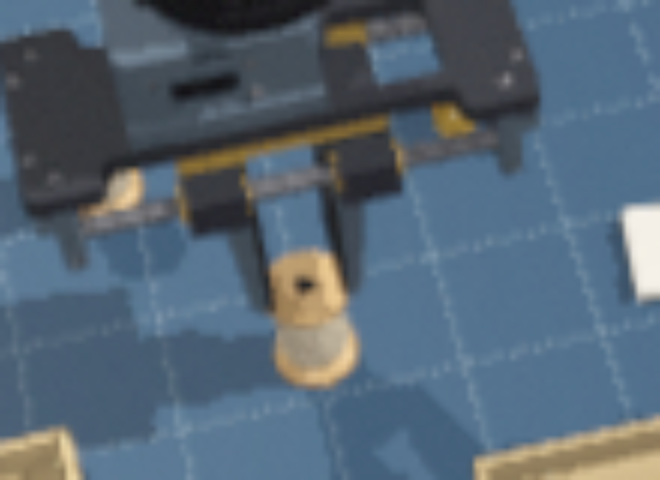

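The picture shows the fingers either side of the upper flange at crop (305,285), yet the width reads as free travel. I'll close further and watch the width.

```bash
python3 -m jog '{"jaw":[0,0,0],"slide":[[0,0,0],[0,0,0],[0,0,0]],"spin":[0,0,0]}' 15
python3 - <<'E'
from workcell import env
import cv2
im=env.grab_frame("scene"); cv2.imwrite("pics/s3.png",cv2.resize(im[150:230,160:270],None,fx=6,fy=6)[:,:,::-1])
s=env.state();print(s["gripper_width"],s["gripper_force"],s["ee_pos"],s["force"])
E
```

```text
time_s: 4.5
ee_pos: [537.9, -142.2, 27.1]
ee_rot: [180.0, -0.0, 180.0]
force: [0.5, -0.5, -0.0]
gripper_width: 4.0
gripper_force: 0.0
0.9959280358852844 0.0 [ 537.95896539 -142.1955393    27.08299431] [ 0.1229453  -0.10337409  0.31032145]
```

View pics/s3.png

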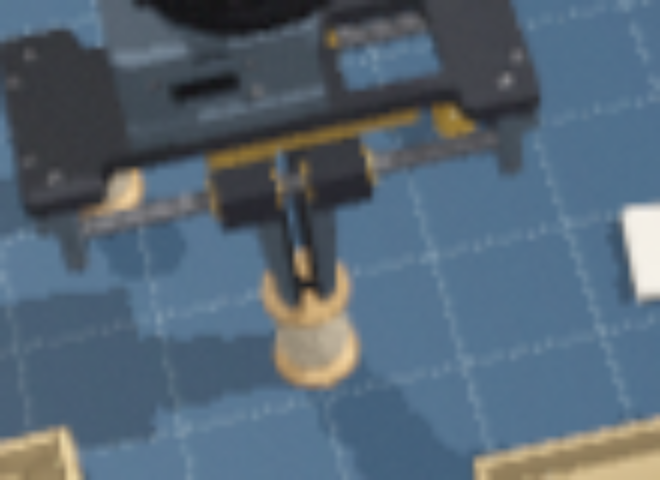

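The fingers shut over the flange without contact, so the tips may really be above the spool top. I'll check the true tip height against the projections.

```bash
python3 - <<'E'
from h import *
for z in (70,90,114,137): print("s1",z,np.round(proj("scene",[536.3,-139.2,z]),1),np.round(proj("scene",[552,-139.2,z]),1),"tips",np.round(proj("scene",[536.3,-169,z]),1),np.round(proj("scene",[536.3,-109,z]),1))
for z in (27,50,60): print("s3",z,np.round(proj("scene",[538,-142.2,z]),1),np.round(proj("scene",[554,-142.2,z]),1))
# full frames: gripper colour? view top now
im=env.grab_frame("top"); cv2.imwrite("pics/t3.png",cv2.resize(im[150:230,230:340],None,fx=7,fy=7,interpolation=cv2.INTER_CUBIC)[:,:,::-1])
E
```

```text
s1 70 [210.5 191. ] [211.9 196.4] tips [197.6 193.9] [223.4 188.1]
s1 90 [209.6 185.8] [211.  191.2] tips [196.5 188.7] [222.7 182.9]
s1 114 [208.5 179.3] [209.9 184.8] tips [195.1 182.2] [221.9 176.3]
s1 137 [207.4 172.8] [208.8 178.3] tips [193.7 175.7] [221.1 169.8]
s3 27 [211.2 202.5] [212.6 207.9]
s3 50 [210.2 196.9] [211.6 202.4]
s3 60 [209.8 194.4] [211.2 199.9]
```

View pics/t3.png

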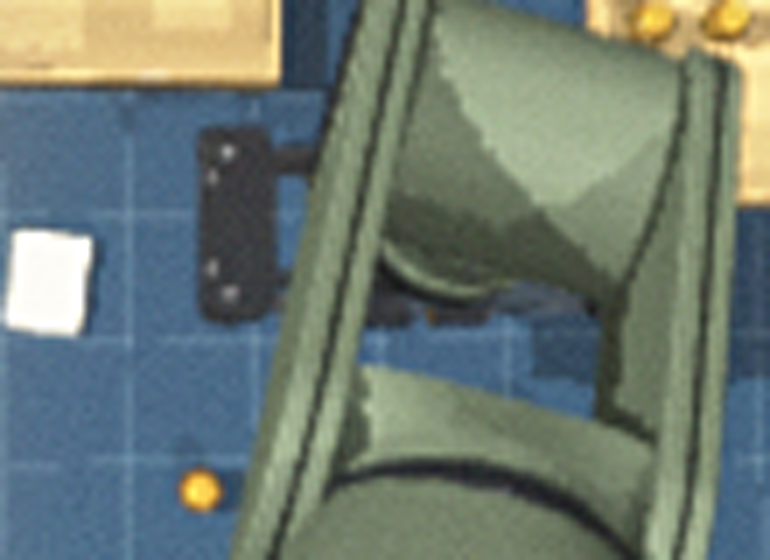

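The arm hides the spool in the top view, and only the gripper's left plate shows, at crop (237,222). In the scene view the tips look about 25 mm higher than the reported TCP, so I'll check the plate position and then descend in guarded steps.

```bash
python3 - <<'E'
from h import *
u,v=(237.5/7-.5+230,222.5/7-.5+150)
for z in(100,130,160): print(z,at("top",u,v,z).round(0))
E
python3 -m jog '{"jaw":[60,60,60,60,60,60],"slide":[[0,0,0],[0,0,0],[0,0,0],[0,0,0.2],[0,0,0.2],[0,0,0.2]],"spin":[0,0,0,0,0,0]}' 10
python3 -m jog '{"jaw":[60,30,30,30,30,30],"slide":[[0,0,0],[0,0,0],[0,0,0],[0,0,0],[0,0,0],[0,0,0]],"spin":[0,0,0,0,0,0]}' 10
```

```text
100 [545. -72.]
130 [542. -70.]
160 [539. -69.]
time_s: 5.2
ee_pos: [537.7, -142.1, 8.4]
ee_rot: [180.0, -0.0, 180.0]
force: [0.2, -0.4, -0.4]
gripper_width: 45.7
gripper_force: 0.0
time_s: 5.8
ee_pos: [538.1, -142.2, 9.4]
ee_rot: [-180.0, 0.0, 180.0]
force: [-0.3, -0.1, -0.1]
gripper_width: 33.0
gripper_force: 10.0
```

```bash
python3 -m jog '{"jaw":[55,55,55,55,55,28,28,28,28,28],"slide":[[0,0,0],[0,0,0],[0,0,0.15],[0,0,0.15],[0,0,0],[0,0,0],[0,0,0],[0,0,0],[0,0,0],[0,0,0]],"spin":[0,0,0,0,0,0,0,0,0,0]}' 12
python3 -m jog '{"jaw":[28,28,28,28],"slide":[[0,0,-0.5],[0,0,-1],[0,0,-1],[0,0,0]],"spin":[0,0,0,0]}' 12
python3 - <<'E'
from workcell import env
import cv2
im=env.grab_frame("scene"); cv2.imwrite("pics/s4.png",cv2.resize(im[120:230,160:290],None,fx=5,fy=5)[:,:,::-1])
E
```

```text
time_s: 6.8
ee_pos: [538.1, -142.2, 0.2]
ee_rot: [180.0, 0.0, 180.0]
force: [-0.2, 0.2, 0.4]
gripper_width: 32.7
gripper_force: 12.0
time_s: 7.2
ee_pos: [541.0, -143.1, 79.2]
ee_rot: [-179.9, 0.5, 180.0]
force: [0.3, 0.2, -0.8]
gripper_width: 33.2
gripper_force: 12.0
```

View pics/s4.png

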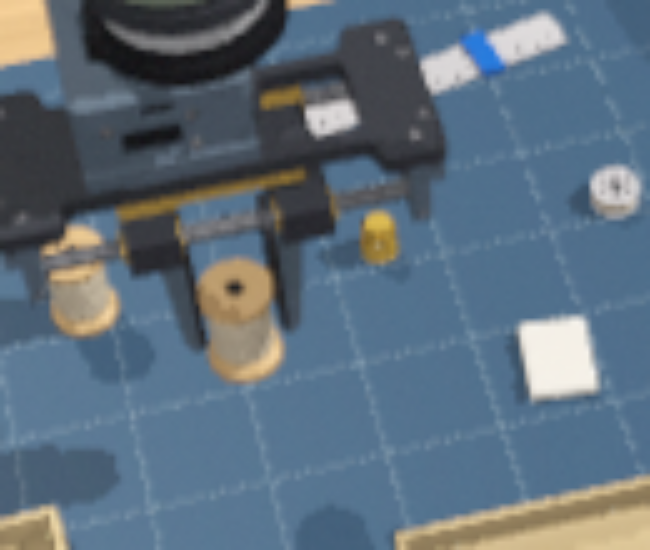

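spool_a is held upright by its top flange at crop (237,285), clear of the mat.

```bash
python3 -m jog '{"jaw":[28,28,28,28,28,28,28,28,28,28],"slide":[[-0.4,0.6,0],[-0.66,0.92,0],[-0.66,0.92,0],[-0.66,0.92,0],[-0.66,0.92,0],[-0.5,0.7,0],[-0.19,0.21,0],[0,0,0],[0,0,0],[0,0,0]],"spin":[0,0,0,0,0,0,0,0,0,0]}' 12
```

```text
time_s: 8.25
ee_pos: [648.9, 12.2, 74.8]
ee_rot: [-180.0, -0.1, 179.9]
force: [-0.1, -0.1, 0.4]
gripper_width: 32.4
gripper_force: 12.0
```

```bash
python3 -m jog '{"jaw":[28,28,28,28,28,28,28],"slide":[[0,0,0.8],[0,0,0.8],[0,0,0.5],[0,0,0.2],[0,0,0],[0,0,0],[0,0,0]],"spin":[0,0,0,0,0,0,0]}' 12
```

```text
time_s: 8.95
ee_pos: [650.7, 13.3, 7.3]
ee_rot: [180.0, 0.1, 180.0]
force: [0.8, -0.0, -0.3]
gripper_width: 32.8
gripper_force: 12.0
```

```bash
python3 -m jog '{"jaw":[28,28,28,28],"slide":[[0,0,0.04],[0,0,0.04],[0,0,0],[0,0,0]],"spin":[0,0,0,0]}' 12
python3 -m jog '{"jaw":[46,46,46,46,46,46,46,46],"slide":[[0,0,0],[0,0,0],[0,0,0],[0,0,-0.5],[0,0,-1],[0,0,-1],[0,0,-0.3],[0,0,0]],"spin":[0,0,0,0,0,0,0,0]}' 12
```

```text
time_s: 9.35
ee_pos: [650.3, 13.6, 4.2]
ee_rot: [180.0, 0.1, 180.0]
force: [-0.3, 0.6, 2.3]
gripper_width: 32.5
gripper_force: 12.0
time_s: 10.15
ee_pos: [650.8, 13.5, 89.1]
ee_rot: [180.0, 0.2, 180.0]
force: [0.3, -0.0, -0.5]
gripper_width: 46.0
gripper_force: 0.0
```

```bash
python3 -m jog '{"jaw":[58,58,58,58,58,58,58,58,58,58],"slide":[[0.6,-0.63,0],[0.92,-0.97,0],[0.92,-0.97,0],[0.92,-0.97,0],[0.92,-0.97,0],[0.92,-0.97,0],[0.92,-0.97,0],[0.6,-0.6,0],[0.5,-0.47,0],[0,0,0]],"spin":[0,0,0,0,0,0,0,0,0,0]}' 12
python3 -m jog '{"jaw":[58,58],"slide":[[0,0,0],[0,0,0]],"spin":[0,0]}' 12
python3 - <<'E'
from workcell import env
import cv2
im=env.grab_frame("scene"); cv2.imwrite("pics/s5.png",cv2.resize(im[120:275,120:330],None,fx=3.8,fy=3.8)[:,:,::-1])
E
```

```text
time_s: 11.15
ee_pos: [430.3, -212.5, 86.1]
ee_rot: [179.9, -0.2, 179.8]
force: [-0.2, -0.4, -0.5]
gripper_width: 58.0
gripper_force: 0.0
time_s: 11.35
ee_pos: [433.5, -211.4, 87.0]
ee_rot: [180.0, -0.0, -180.0]
force: [-0.7, 0.4, 0.1]
gripper_width: 58.1
gripper_force: 0.0
```

View pics/s5.png

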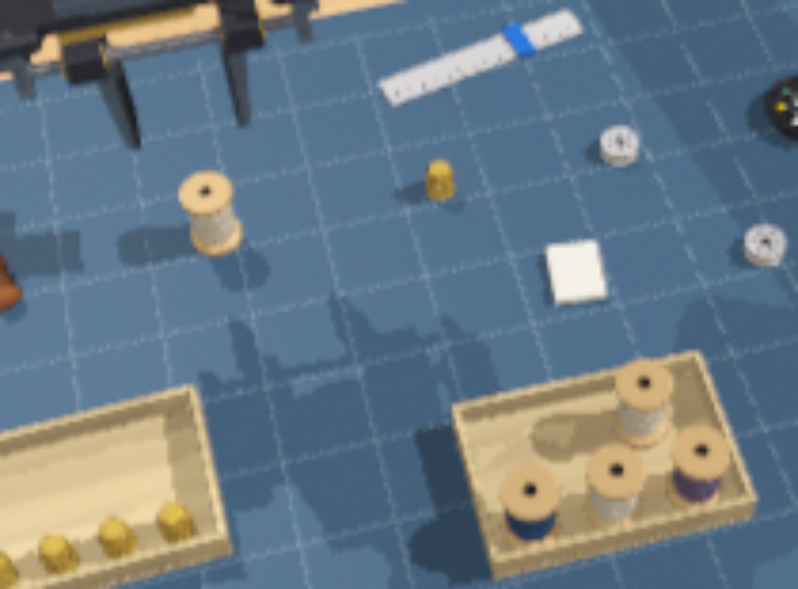

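spool_a stands on the tray floor at crop (642,400), and the gripper is above spool_b at (207,190).

```bash
python3 -m jog '{"jaw":[58,58,58,58,58,28,28,28,28,28],"slide":[[0,0,0.6],[0,0,0.9],[0,0,0.9],[0,-0.02,0.5],[0,0,0],[0,0,0],[0,0,0],[0,0,0],[0,0,0],[0,0,0]],"spin":[0,0,0,0,0,0,0,0,0,0]}' 12
python3 -m jog '{"jaw":[28,28,28,28],"slide":[[0,0,-0.6],[0,0,-1],[0,0,-1],[0,0,0]],"spin":[0,0,0,0]}' 12
```

```text
time_s: 12.4
ee_pos: [433.9, -212.8, 1.5]
ee_rot: [-180.0, 0.1, 180.0]
force: [0.3, 1.3, 4.2]
gripper_width: 32.7
gripper_force: 12.0
time_s: 12.8
ee_pos: [435.9, -214.2, 82.4]
ee_rot: [-179.8, 0.4, 180.0]
force: [0.4, -0.6, -1.0]
gripper_width: 32.6
gripper_force: 12.0
```

```bash
python3 -m jog '{"jaw":[28,28,28,28,28,28,28,28,28,28],"slide":[[-0.6,0.45,0],[-0.95,0.71,0],[-0.95,0.71,0],[-0.95,0.71,0],[-0.95,0.71,0],[-0.95,0.71,0],[-0.95,0.71,0],[-0.6,0.45,0],[-0.3,0.25,0],[0,0,0]],"spin":[0,0,0,0,0,0,0,0,0,0]}' 12
python3 -m jog '{"jaw":[28,28,28,28,28,28,28,28],"slide":[[0,0,0],[0,0,0],[0,0,0.8],[0,0,0.8],[0,0,0.6],[0,0,0.2],[0,0,0],[0,0,0]],"spin":[0,0,0,0,0,0,0,0]}' 12
```

```text
time_s: 13.8
ee_pos: [649.4, -49.7, 77.6]
ee_rot: [180.0, -0.1, -179.9]
force: [-1.5, -0.8, -1.1]
gripper_width: 32.5
gripper_force: 12.0
time_s: 14.6
ee_pos: [649.7, -51.0, 7.7]
ee_rot: [-180.0, 0.1, 179.9]
force: [-0.5, -0.0, -0.6]
gripper_width: 32.5
gripper_force: 12.0
```

```bash
python3 -m jog '{"jaw":[28,28,28,28],"slide":[[0,0,0.05],[0,0,0.04],[0,0,0],[0,0,0]],"spin":[0,0,0,0]}' 12
python3 -m jog '{"jaw":[46,46,46,46,46,46,46,46],"slide":[[0,0,0],[0,0,0],[0,0,0],[0,0,-0.5],[0,0,-1],[0,0,-0.8],[0,0,-0.2],[0,0,0]],"spin":[0,0,0,0,0,0,0,0]}' 12
```

```text
time_s: 15.0
ee_pos: [649.7, -50.6, 5.2]
ee_rot: [-180.0, 0.1, 180.0]
force: [-1.7, -0.4, 4.9]
gripper_width: 32.9
gripper_force: 12.0
time_s: 15.8
ee_pos: [649.8, -50.4, 79.6]
ee_rot: [-180.0, 0.1, 180.0]
force: [0.7, -0.4, 1.2]
gripper_width: 46.1
gripper_force: 0.0
```

```bash
python3 -m jog '{"jaw":[46,46,46,46,46,46,46,46,46,46],"slide":[[0.2,0.5,0],[0.5,0.95,0],[0.6,0.95,0],[0.6,0.95,0],[0.6,0.95,0],[0.6,0.95,0],[0.38,0.65,0],[0.1,0.22,0],[0,0,0],[0,0,0]],"spin":[0,0,0,0,0,0,0,0,0,0]}' 12
python3 -m jog '{"jaw":[46,46,46,46,46,46,46],"slide":[[0,0,0.6],[0,0,0.9],[0,0,0.8],[0,0,0.5],[0,0,0.2],[0,0,0],[0,0,0]],"spin":[0,0,0,0,0,0,0]}' 12
```

```text
time_s: 16.8
ee_pos: [542.0, 132.8, 78.5]
ee_rot: [-180.0, -0.0, 180.0]
force: [-0.1, -0.0, -0.5]
gripper_width: 45.8
gripper_force: 0.0
time_s: 17.5
ee_pos: [542.9, 132.9, -10.4]
ee_rot: [180.0, 0.1, 179.9]
force: [0.3, -0.5, -1.1]
gripper_width: 45.8
gripper_force: 0.0
```

Already below reported zero with no contact, so the offset is real. Creep down.

```bash
python3 -m jog '{"jaw":[46,46,46,46],"slide":[[0,0,0.1],[0,0,0.1],[0,0,0],[0,0,0]],"spin":[0,0,0,0]}' 12
python3 -m jog '{"jaw":[46,46,46],"slide":[[0,0,0.07],[0,0,0],[0,0,0]],"spin":[0,0,0]}' 12
python3 - <<'E'
from workcell import env
import cv2
im=env.grab_frame("scene"); cv2.imwrite("pics/s6.png",cv2.resize(im[130:260,200:350],None,fx=4.6,fy=4.6)[:,:,::-1])
E
```

```text
time_s: 17.9
ee_pos: [542.0, 133.3, -16.8]
ee_rot: [180.0, 0.0, 180.0]
force: [0.7, -0.1, -0.3]
gripper_width: 46.0
gripper_force: 0.0
time_s: 18.2
ee_pos: [541.9, 133.3, -19.1]
ee_rot: [180.0, -0.0, 180.0]
force: [0.3, -0.0, -0.9]
gripper_width: 46.2
gripper_force: 0.0
```

View pics/s6.png

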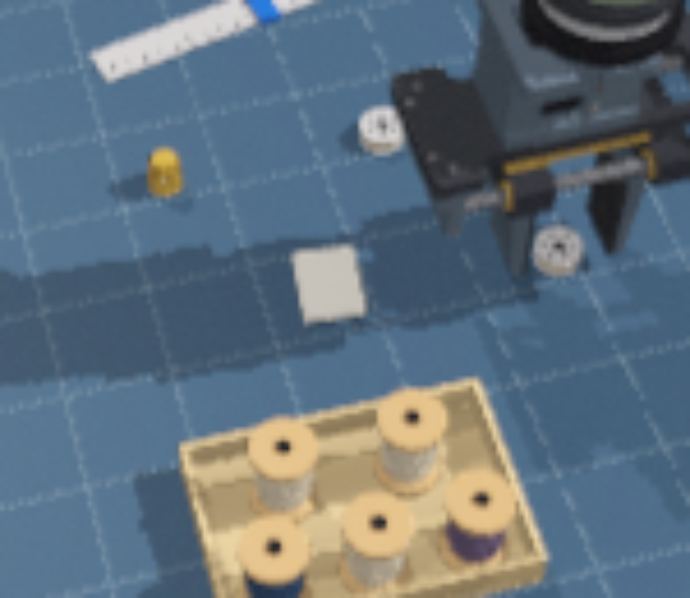

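Both spools stand in their tray, and the fingers straddle bobbin_a at crop (558,250), still slightly above the mat.

```bash
python3 -m jog '{"jaw":[46,46,46],"slide":[[0,0,0.07],[0,0,0],[0,0,0]],"spin":[0,0,0]}' 12
python3 -m jog '{"jaw":[46,46,46],"slide":[[0,0,0.06],[0,0,0],[0,0,0]],"spin":[0,0,0]}' 12
python3 -m jog '{"jaw":[46,46,46],"slide":[[0,0,0.06],[0,0,0],[0,0,0]],"spin":[0,0,0]}' 12
```

```text
time_s: 18.55
ee_pos: [541.9, 133.2, -21.2]
ee_rot: [180.0, -0.0, 180.0]
force: [-0.4, 0.5, -0.1]
gripper_width: 46.1
gripper_force: 0.0
time_s: 18.85
ee_pos: [541.9, 133.2, -23.0]
ee_rot: [180.0, -0.0, 180.0]
force: [0.2, 0.9, -0.8]
gripper_width: 46.1
gripper_force: 0.0
time_s: 19.15
ee_pos: [541.9, 133.2, -24.8]
ee_rot: [180.0, -0.0, 180.0]
force: [-0.4, -0.4, -1.1]
gripper_width: 45.9
gripper_force: 0.0
```

```bash
python3 -m jog '{"jaw":[46,46,46],"slide":[[0,0,0.06],[0,0,0],[0,0,0]],"spin":[0,0,0]}' 12
python3 -m jog '{"jaw":[20,20,20,20,20],"slide":[[0,0,0],[0,0,0],[0,0,0],[0,0,0],[0,0,0]],"spin":[0,0,0,0,0]}' 12
```

```text
time_s: 19.45
ee_pos: [541.9, 133.2, -26.6]
ee_rot: [180.0, -0.0, 180.0]
force: [-0.4, -0.1, 0.3]
gripper_width: 45.8
gripper_force: 0.0
time_s: 19.95
ee_pos: [542.0, 133.2, -26.5]
ee_rot: [180.0, 0.0, 180.0]
force: [-1.1, -0.3, -0.2]
gripper_width: 25.2
gripper_force: 12.0
```

```bash
python3 -m jog '{"jaw":[20,20,20,20,20,20,20,20,20,20],"slide":[[0,0,-0.5],[0,0,-1],[0,0,-0.7],[-0.1,0.6,0],[-0.18,1,0],[-0.18,1,0],[-0.18,1,0],[-0.18,1,0],[-0.18,1,0],[-0.18,1,0]],"spin":[0,0,0,0,0,0,0,0,0,0]}' 12
python3 -m jog '{"jaw":[20,20,20,20,20,20,20],"slide":[[-0.15,0.9,0],[-0.09,0.5,0],[0,0,0],[0,0,0],[0,0,0],[0,0,0],[0,0,0]],"spin":[0,0,-0.85,-0.84,0,0,0]}' 12
```

```text
time_s: 20.95
ee_pos: [576.7, 333.4, 37.9]
ee_rot: [-180.0, -0.1, -180.0]
force: [1.3, 0.5, 0.1]
gripper_width: 25.0
gripper_force: 12.0
time_s: 21.65
ee_pos: [584.5, 373.0, 39.2]
ee_rot: [-180.0, -0.0, -166.6]
force: [-0.6, -0.5, 0.3]
gripper_width: 24.8
gripper_force: 12.0
```

```bash
python3 -m jog '{"jaw":[20,20,20,20,20,20],"slide":[[0.17,0,0.5],[0,0,0.8],[0,0,0.5],[0,0,0.15],[0,0,0],[0,0,0]],"spin":[0,0,0,0,0,0]}' 12
python3 - <<'E'
from workcell import env
import cv2
im=env.grab_frame("scene"); cv2.imwrite("pics/s7.png",cv2.resize(im[90:240,330:480],None,fx=4,fy=4)[:,:,::-1])
E
```

```text
time_s: 22.25
ee_pos: [580.4, 372.4, -18.2]
ee_rot: [180.0, 0.1, -166.5]
force: [-0.3, 0.7, -0.1]
gripper_width: 25.0
gripper_force: 12.0
```

View pics/s7.png

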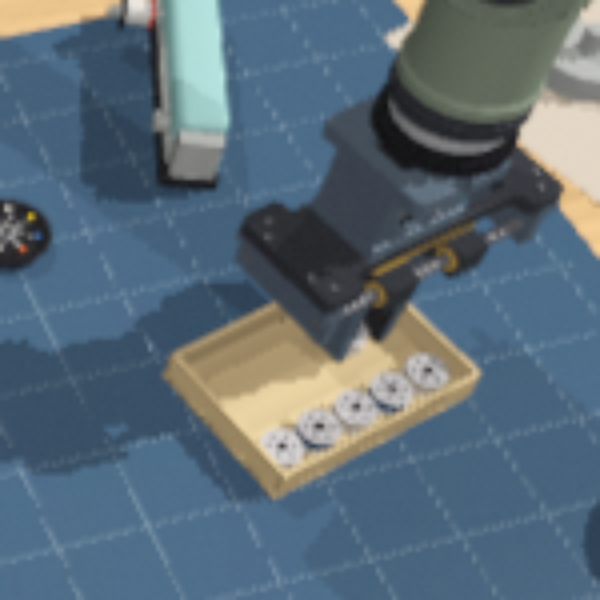

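The held bobbin is inside the tray's empty half near crop (355,345), clear of the stock row.

```bash
python3 -m jog '{"jaw":[20,20,20,20],"slide":[[0,0,0.06],[0,0,0.06],[0,0,0],[0,0,0]],"spin":[0,0,0,0]}' 12
python3 -m jog '{"jaw":[40,40,40,40,40,40,40,40],"slide":[[0,0,0],[0,0,0],[0,0,0],[0,0,-0.5],[0,0,-1],[0,0,-0.6],[0,0,0],[0,0,0]],"spin":[0,0,0,0,0,0.85,0.84,0]}' 12
```

```text
time_s: 22.7
ee_pos: [579.8, 372.1, -22.5]
ee_rot: [180.0, 0.0, -166.5]
force: [0.4, 0.1, 0.5]
gripper_width: 25.2
gripper_force: 12.0
time_s: 23.5
ee_pos: [580.4, 372.5, 42.5]
ee_rot: [179.9, 0.1, 180.0]
force: [0.2, 0.3, -0.5]
gripper_width: 40.3
gripper_force: 0.0
```

```bash
python3 -m jog '{"jaw":[46,46,46,46,46,46,46,46,46,46],"slide":[[0.25,-0.55,0],[0.47,-0.98,0],[0.47,-0.98,0],[0.47,-0.98,0],[0.47,-0.98,0],[0.47,-0.98,0],[0.47,-0.98,0],[0.47,-0.98,0],[0.47,-0.98,0],[0.47,-0.98,0]],"spin":[0,0,0,0,0,0,0,0,0,0]}' 12
python3 -m jog '{"jaw":[46,46,46,46,46],"slide":[[0.37,-0.6,0],[0,-0.19,0],[0,0,0],[0,0,0],[0,0,0]],"spin":[0,0,0,0,0]}' 12
```

```text
time_s: 24.5
ee_pos: [444.3, 89.9, 40.5]
ee_rot: [-180.0, -0.0, -179.8]
force: [-0.2, -0.8, -0.2]
gripper_width: 46.2
gripper_force: 0.0
time_s: 25.0
ee_pos: [434.9, 68.1, 40.4]
ee_rot: [180.0, 0.0, -179.9]
force: [0.5, 0.4, 0.5]
gripper_width: 45.9
gripper_force: 0.0
```

Descend 67 mm (2.23 units) to about −26.5, grip and check.

```bash
python3 -m jog '{"jaw":[46,46,46,46,46,46],"slide":[[0,0,0.6],[0,0,0.9],[0,0,0.5],[0,0,0.17],[0,0,0],[0,0,0]],"spin":[0,0,0,0,0,0]}' 12
python3 -m jog '{"jaw":[46,46,20,20,20,20,20],"slide":[[0,0,0.05],[0,0,0],[0,0,0],[0,0,0],[0,0,0],[0,0,0],[0,0,0]],"spin":[0,0,0,0,0,0,0]}' 12
```

```text
time_s: 25.6
ee_pos: [434.9, 67.7, -24.3]
ee_rot: [180.0, 0.1, -180.0]
force: [-0.6, 0.6, 0.3]
gripper_width: 46.2
gripper_force: 0.0
time_s: 26.3
ee_pos: [434.2, 67.3, -26.1]
ee_rot: [180.0, 0.0, 180.0]
force: [-0.4, -0.3, 1.9]
gripper_width: 25.2
gripper_force: 12.0
```

```bash
python3 -m jog '{"jaw":[20,20,20,20,20,20,20,20,20,20],"slide":[[0,0,-0.5],[0,0,-1],[0,0,-0.7],[-0.4,0.57,0],[-0.65,0.95,0],[-0.65,0.95,0],[-0.65,0.95,0],[-0.65,0.95,0],[-0.65,0.95,0],[-0.65,0.95,0]],"spin":[0,0,0,0,0,0,0,0,0,0]}' 12
python3 -m jog '{"jaw":[20,20,20,20,20,20,20],"slide":[[-0.65,0.95,0],[-0.44,0.65,0],[0,0,0],[0,0,0],[0,0,0],[0,0,0],[0,0,0]],"spin":[0,0,-0.85,-0.84,0,0,0]}' 12
```

```text
time_s: 27.3
ee_pos: [563.5, 256.5, 39.4]
ee_rot: [-180.0, -0.0, 180.0]
force: [0.8, 0.4, -0.0]
gripper_width: 25.2
gripper_force: 12.0
time_s: 28.0
ee_pos: [595.7, 303.1, 39.7]
ee_rot: [180.0, -0.0, -166.6]
force: [0.0, 0.6, 0.4]
gripper_width: 25.7
gripper_force: 12.0
```

```bash
python3 -m jog '{"jaw":[20,20,20,20,20,20],"slide":[[0,0,0.5],[0,0,0.8],[0,0,0.5],[0,0,0.15],[0,0,0],[0,0,0]],"spin":[0,0,0,0,0,0]}' 12
python3 -m jog '{"jaw":[20,20,20,20],"slide":[[0,0,0.06],[0,0,0.06],[0,0,0],[0,0,0]],"spin":[0,0,0,0]}' 12
```

```text
time_s: 28.6
ee_pos: [596.5, 303.6, -18.0]
ee_rot: [180.0, 0.1, -166.5]
force: [0.6, 0.8, -0.2]
gripper_width: 25.2
gripper_force: 12.0
time_s: 29.0
ee_pos: [596.1, 303.4, -22.0]
ee_rot: [180.0, 0.0, -166.5]
force: [-1.3, -0.4, 0.8]
gripper_width: 25.1
gripper_force: 12.0
```

```bash
python3 -m jog '{"jaw":[40,40,40,40,40,40,40,40],"slide":[[0,0,0],[0,0,0],[0,0,0],[0,0,-0.5],[0,0,-1],[0,0,-0.6],[0,0,0],[0,0,0]],"spin":[0,0,0,0,0,0.85,0.84,0]}' 12
python3 -m jog '{"jaw":[40,40,40,40,40,40,40,40,40,40],"slide":[[0.25,-0.6,0],[0.44,-0.98,0],[0.44,-0.98,0],[0.44,-0.98,0],[0.44,-0.98,0],[0.44,-0.98,0],[0.44,-0.98,0],[0.44,-0.98,0],[0.44,-0.98,0],[0.44,-0.98,0]],"spin":[0,0,0,0,0,0,0,0,0,0]}' 12
python3 -m jog '{"jaw":[40,40,40,40,40,40],"slide":[[0.44,-0.98,0],[0.44,-0.98,0],[0.3,-0.7,0],[0,0,0],[0,0,0],[0,0,0]],"spin":[0,0,0,0,0,0]}' 12
python3 - <<'E'
from workcell import env
import cv2
im=env.grab_frame("scene"); cv2.imwrite("pics/s8.png",cv2.resize(im[120:280,200:460],None,fx=3,fy=3)[:,:,::-1])
E
```

```text
time_s: 29.8
ee_pos: [596.6, 303.7, 42.7]
ee_rot: [179.9, 0.1, 180.0]
force: [-0.8, 0.0, -0.9]
gripper_width: 39.7
gripper_force: 0.0
time_s: 30.8
ee_pos: [468.6, 19.7, 40.8]
ee_rot: [-180.0, -0.0, -179.8]
force: [-0.1, -0.1, -0.3]
gripper_width: 40.0
gripper_force: 0.0
time_s: 31.4
ee_pos: [434.7, -58.4, 40.8]
ee_rot: [180.0, 0.0, -179.9]
force: [0.7, -0.5, 0.5]
gripper_width: 39.9
gripper_force: 0.0
```

View pics/s8.png

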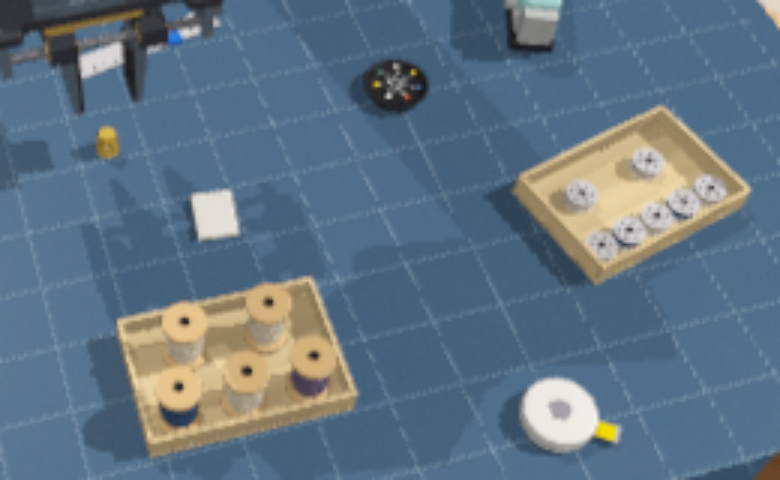

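The trays look right: spools at crop (185,335) and (268,315), bobbins flat at (580,195) and (648,160), dish untouched. The gripper is above the thimble at (107,142).

```bash
python3 -m jog '{"jaw":[40,40,40,40,40,40,12,12,12,12],"slide":[[0,0,0.5],[0,0,0.9],[0,0,0.5],[0,0,0.12],[0,0,0],[0,0,0],[0,0,0],[0,0,0],[0,0,0],[0,0,0]],"spin":[0,0,0,0,0,0,0,0,0,0]}' 12
python3 -m jog '{"jaw":[12,12,12,12,12,12],"slide":[[0,0,0],[0,0,0],[0,0,-0.3],[0,0,-0.3],[0,0,0],[0,0,0]],"spin":[0,0,0,0,0,0]}' 12
python3 - <<'E'
from workcell import env
import cv2
im=env.grab_frame("scene"); cv2.imwrite("pics/s9.png",cv2.resize(im[120:190,190:280],None,fx=6,fy=6)[:,:,::-1])
E
```

```text
time_s: 32.45
ee_pos: [434.4, -59.1, -19.6]
ee_rot: [180.0, 0.1, 180.0]
force: [0.2, 0.1, 2.8]
gripper_width: 17.0
gripper_force: 12.1
time_s: 33.05
ee_pos: [434.3, -59.1, -1.6]
ee_rot: [-180.0, 0.1, 180.0]
force: [-0.5, 0.7, -0.4]
gripper_width: 16.7
gripper_force: 11.9
```

View pics/s9.png

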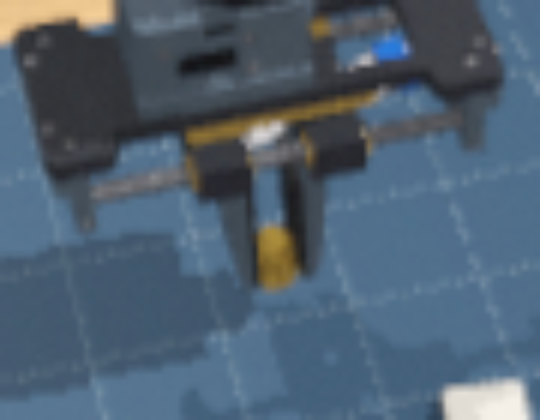

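The thimble is held upright between the tips at crop (275,258).

```bash
python3 -m jog '{"jaw":[12,12,12,12,12,12,12,12,12,12],"slide":[[0,0,-0.5],[0,0,-1],[-0.35,-0.55,0],[-0.6,-0.95,0],[-0.6,-0.95,0],[-0.6,-0.95,0],[-0.6,-0.95,0],[-0.6,-0.95,0],[-0.6,-0.95,0],[-0.6,-0.95,0]],"spin":[0,0,0,0,0,0,0,0,0,0]}' 12
python3 -m jog '{"jaw":[12,12,12,12,12,12],"slide":[[-0.6,-0.95,0],[-0.29,-0.46,0],[0,0,0],[0,0,0],[0,0,0],[0,0,0]],"spin":[0,0,0,0,0,0]}' 12
```

```text
time_s: 34.1
ee_pos: [570.6, -276.1, 42.3]
ee_rot: [180.0, -0.1, 180.0]
force: [-0.1, 0.3, 0.4]
gripper_width: 17.2
gripper_force: 11.9
time_s: 34.7
ee_pos: [596.6, -316.3, 43.1]
ee_rot: [180.0, -0.0, -180.0]
force: [-0.4, 0.5, -1.2]
gripper_width: 16.9
gripper_force: 11.9
```

```bash
python3 -m jog '{"jaw":[12,12,12,12,12,12],"slide":[[0,0,0.5],[0,0,0.8],[0,0,0.4],[0,0,0.12],[0,0,0],[0,0,0]],"spin":[0,0,0,0,0,0]}' 12
python3 -m jog '{"jaw":[12,12,12,12],"slide":[[0,0,0.05],[0,0,0.05],[0,0,0],[0,0,0]],"spin":[0,0,0,0]}' 12
```

```text
time_s: 35.3
ee_pos: [597.7, -317.7, -10.9]
ee_rot: [-180.0, 0.1, 180.0]
force: [0.3, 1.1, -0.2]
gripper_width: 16.4
gripper_force: 11.9
time_s: 35.7
ee_pos: [597.2, -317.4, -14.4]
ee_rot: [-180.0, 0.0, 180.0]
force: [0.3, 0.3, 0.5]
gripper_width: 16.9
gripper_force: 11.9
```

```bash
python3 -m jog '{"jaw":[12,12,12],"slide":[[0,0,0.03],[0,0,0],[0,0,0]],"spin":[0,0,0]}' 12
python3 -m jog '{"jaw":[36,36,36,36,36,36,36,36,36,36],"slide":[[0,0,0],[0,0,0],[0,0,0],[0,0,-0.4],[0,0,-1],[0,0,-1],[0,0,-1],[0.9,0,0],[0.9,0,0],[0.9,0,0]],"spin":[0,0,0,0,0,0,0,0,0,0]}' 12
python3 -m jog '{"jaw":[36,36,36,36,36,36],"slide":[[0.9,0,0],[0.9,0,0],[0.9,0,0],[0.5,0,0],[0,0,0],[0,0,0]],"spin":[0,0,0,0,0,0]}'
python3 - <<'E'
from workcell import env
import cv2
im=env.grab_frame("scene"); cv2.imwrite("pics/s10.png",cv2.resize(im[110:290,50:450],None,fx=2,fy=2,interpolation=cv2.INTER_CUBIC)[:,:,::-1])
E
```

```text
time_s: 36.0
ee_pos: [597.2, -317.4, -15.5]
ee_rot: [180.0, 0.0, 180.0]
force: [0.9, -1.1, -0.1]
gripper_width: 16.8
gripper_force: 12.0
time_s: 37.0
ee_pos: [515.6, -317.4, 87.8]
ee_rot: [-179.9, 0.1, -180.0]
force: [-0.5, 0.4, 0.0]
gripper_width: 35.7
gripper_force: 0.0
time_s: 37.6
ee_pos: [421.3, -317.9, 87.2]
ee_rot: [-179.9, 0.1, 180.0]
force: [0.3, -0.5, -0.7]
gripper_width: 35.9
gripper_force: 0.0
```

View pics/s10.png

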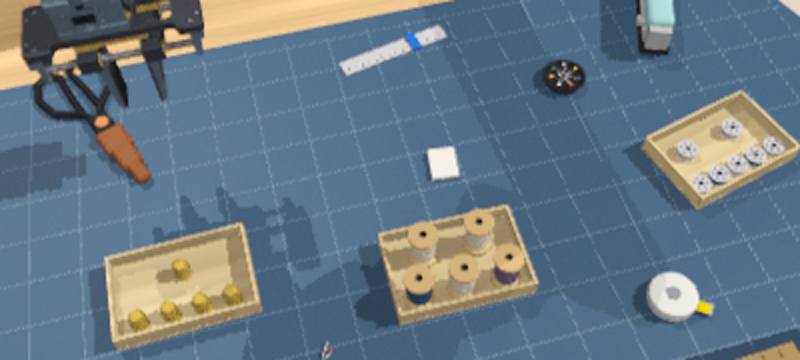

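All five pieces stand on their tray floors: the thimble at crop (181,268), the spools at (423,240) and (478,228), and the bobbins at (687,150) and (732,128). The dish and shears have not moved, and the gripper is clear.

```bash
python3 -c "from workcell import env; print(env.job_done())"
```

```text
the job is handed in; nothing more can be done
None
```

The job is handed in: in the last picture both spools stand upright, both bobbins lie flat and the thimble is mouth down, each on its own tray's floor beside the stock, with the pin dish and shears untouched (about 38 s of 102 s used).

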